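Put the descaled boiler's lid back and snug its four wing knobs crosswise

ROBOT

A 6-joint arm with a two-finger parallel gripper is mounted at the origin on a cart in front of the work surface, level with it; the furniture and walls round the work are solid. World frame = base frame: x ahead of the robot, y to its left, z up, the work surface at z = 0. Lengths are in m, angles in rad, forces in N, time in s.
With the tool pointing down it reaches from about 0.325 to 0.9 m from the base axis. Payload 6.1 kg.
Tool frame: the origin (TCP) lies at the very end of the fingers, on their centre line; the grasp point (between the pads) lies 19 mm behind it (grasp_offset is the distance from the TCP to the grasp point, in m); z points along the fingers, y is the line along which they close (so a half turn about z gives the same grasp; the last joint's range is limited). The gripper opens to 85 mm and grips with 20 to 120 N. Pads are 22 mm wide; open, the fingers measure 114 mm over their backs; the gripper's body (76 mm by 85 mm) begins 54 mm behind the grasp point. The pads swing forward as they close: fully open they stand 13 mm farther back than shut.
Start: joints at [1.051, 0.22, 1.526, -0, 1.395, -0.126], TCP at [0.24, 0.577, 0.231] pointing down, gripper open.
Joint ranges: [-2.98, 2.98], [-0.91, 2.08], [0.09, 2.57], [-1.24, 4.39], [0.2, 2.65], [-2.68, 2.68]. Speed limits (rad/s): [2.57, 2.57, 3.01, 3.14, 3.14, 3.14].

INTERFACE

Orientations are given as [roll, pitch, yaw] about the fixed x, y, z axes, in that order (R = Rz(yaw) Ry(pitch) Rx(roll)).
In Python, from bench import get_state, capture, camera_model, job_done, boxes_of, cut_out, grasp_offset gives the robot as it stands.
- The arm moves only by the tool arm_command, never from a script. Its argument "steps" is a list of rows, each a list of 5 numbers: the finger opening in cm, from 0 to 8.54, then the shift along the tool's x, y, z in cm, then the turn about the tool's z in degrees. In form: [[gripper, dx, dy, dz, roll], ...]. A call has exactly 8 rows; each row shifts and turns the commanded pose from where the row before left it, along the tool's axes as they then stand; what a row does not reach is not made up. A row lasts 1/12 s, in which the tool goes at most 41.7 mm and 7.16 degrees, less where a joint would pass 70% of its speed; a pose out of reach is approached as far as the arm can. A call is refused whole if a number of a shift passes 4.17 or a number of a turn 7.16, either way. A call with a gripper value outside its range is refused whole. The fingers move at their own pace and stop on an object; "grip_force" is the grip in N (left out, the last holds). Time passes only in rows, so rows that do not move let the fingers close, or fill a call up. It gives the time, the measured TCP pose, the force, the opening and the grip force at its end, in the units of the state.
- get_state(): the state, without advancing time (a new reading comes with each control period).
- capture(name): name is "side" or "top"; returns (picture, depth): 384x512x3 uint8, blue, green, red; 384x512 float32, m along the optical axis (not along the pixel's ray), 0 where there is no reading.
- camera_model(name): a dict with "fovy" (degrees; the focal length in pixels is half the picture's height over the tangent of half this angle, whatever the lens; pixels are square), "cx", "cy" (the principal point, pixels), "view" (4x4, takes a point from world to camera coordinates). Camera axes: x right, y down, z forward; pixel columns grow to the right and rows downward; lengths in m; the calibration is good to about 2 mm. A picture is of the moment at which its call begins. camera_model takes no time and is no camera call.
- job_done(): hands the job in; it is judged then, once.
Trained networks look in the newest picture that a camera, given by its name, has taken for a name from the list of things; names that differ only in an ending like _2 or _b are one class to them, and where a whole thing is asked for, a point or a joint stands for the part that bears it (a point fixed in the world has none). Each returns a list of dicts, best first, with "p" (0 to 1); they miss things now and then, are a little off and sometimes report something else, mostly with a low value. They report only what shows in the picture. A call takes as long as a camera call. They do not tell look-alikes from the thing itself.
- boxes_of(camera, thing): "position" ([x, y, z] in m, in the coordinates of the camera as it stood for that picture, good to about 4 mm: the middle of the surface that is visible of it).
- cut_out(camera, thing): "pixels" (384x512 bool, what is visible of it).
The state is a dict: "time": time; "q": joint angles; "qd": joint speeds; "joint_torque": joint torques, N m; "eef_pos": TCP position; "tcp_rot": TCP orientation; "ft_force": force on the tool from outside, world axes, zero at the start; "moment": the same for the moment, N m; "finger_gap": finger opening in m; "grip_force": force on a finger pad.
Only numpy, scipy, OpenCV 4.12 (cv2) and the standard library are available. Lean on these libraries where they do the work, as an engineer would, in place of code of your own. Each camera call takes 0.05 s, during which the arm holds its last target. There are 200 camera calls.

TASK

Set the lid back on the hot-water boiler without dropping it: lower it with its ears between the four wing knobs and turn it clockwise until its slots sit round the studs. Then nip the knobs clockwise about half-way, one opposite pair first and then the other, and go over them once more in the same crosswise way, screwing each fully home, so the lid goes down evenly on its gasket. Leave the things standing round it alone.

Things in the scene. Friction and masses are not known exactly. Their poses are not given: they have to be found in the camera images.
- boiler: stainless table-top hot-water boiler, fixed, 204 mm across its top flange, tap on its front (-x at yaw 0), open at the top. Origin under its centre on the worktop, z up. Flange top at z 150; round mouth 102 mm wide inside a black rubber gasket ring (103 to 117 mm across, top at z 156) that yields up to 4 mm. Four fixed 8 mm studs stand on an 84 mm radius at 45, 135, 225 and 315 deg from its x axis
- lid: loose round steel lid, 0.45 kg, lying on its plug. Origin: centre of the plug's underside, z up. Plug 96 mm wide, z 0 to 14; plate 120 mm wide, z 14 to 20; four ears reaching out to radius 99 at 45, 135, 225, 315 deg. An ear spans 11 mm clockwise to 26 mm anticlockwise of that line; a 14 mm wide slot at radius 84, open at its clockwise end, ends 5.5 mm anticlockwise of it
- lid_handle (a point): centre of the lid's black bridge handle: bar 84 mm long (lid's x) x 15 wide (y) x 16 high (z), 53 mm above the lid's origin and 33 mm above its plate, posts 33 mm either side. The ears fit down midway between the knobs: lid yaw = boiler yaw + 40 deg (or a multiple of 90 more). Then turned 40 deg clockwise the slots close round the studs under the knobs; lid origin then 142 mm up
- knob0 (a joint): turn of the wing knob on the stud at 45 deg of the boiler, rad, grows clockwise seen from above: 0 backed off, 2 screwed home against its stop; the knob sinks 2.6 mm per rad (stays where left, about 0.1 N m). Washer 27 mm wide beneath: 2.5 mm above a lid resting on the gasket at 0, meets it near 0.95 rad, at 2 holds it 2 to 2.7 mm lower with about 7 N. Opposite pairs: knob0-knob2, knob1-knob3
- grip0 (a point): centre of the wing of knob0: black bar 40 mm long x 10 thick x 24 high (z), long way along this point's x axis, turning with the knob; a 21 mm wide hub stands under it, washer underside 24.5 mm below this point, 164 mm above the worktop at joint 0
- knob1 (a joint): turn of the wing knob on the stud at 135 deg of the boiler, rad, grows clockwise seen from above: 0 backed off, 2 screwed home against its stop; the knob sinks 2.6 mm per rad; like knob0
- grip1 (a point): centre of the wing of knob1: black bar 40 mm long x 10 thick x 24 high (z), long way along this point's x axis, turning with the knob; as grip0
- knob2 (a joint): turn of the wing knob on the stud at 225 deg of the boiler, rad, grows clockwise seen from above: 0 backed off, 2 screwed home against its stop; the knob sinks 2.6 mm per rad; like knob0
- grip2 (a point): centre of the wing of knob2: black bar 40 mm long x 10 thick x 24 high (z), long way along this point's x axis, turning with the knob; as grip0
- knob3 (a joint): turn of the wing knob on the stud at 315 deg of the boiler, rad, grows clockwise seen from above: 0 backed off, 2 screwed home against its stop; the knob sinks 2.6 mm per rad; like knob0
- grip3 (a point): centre of the wing of knob3: black bar 40 mm long x 10 thick x 24 high (z), long way along this point's x axis, turning with the knob; as grip0
- tea_packet: yellow card box of tea bags 65x115x55 mm, bystander, origin under its centre
- sugar_bowl: white lidded china sugar bowl 67 mm wide, 74 high, bystander, origin under its centre
- bowl_pink: small pink bowl 86 mm wide, 40 high, bystander, origin under its centre
- mug_spoons: grey mug holding spoons, 73x106x137 mm, bystander, origin under its centre
Things that resemble listed ones, but are neither listed nor needed, are in the scene too. Several things have the shape of the lid; the one meant has the colours described above.

How it is judged:
By the outcome, as a careful person would: the job done as asked, in the order asked, and still so for the second after the job is handed in, with the robot touching nothing.
It also fails if it takes over 72 s, if anything falls off the work surface, if the arm or the gripper's body presses on something with over 40 N, if the wrist force passes 120 N, or if a joint passes its speed limit or range.

## Working session

There is one attempt and no reset: what is moved stays moved. The work goes in short steps, Python scripts to look and compute and a tool call to move; the robot and the scene stay as the last step left them, time stands still between calls to the robot, and variables do not carry over. Pictures are saved under pics/ and viewed, at most 10 in all, crops included, and the job is handed in when it is done.

Besides the shell and the picture viewer there is one more tool, called after "Emit:" as name(argument=value, ...), one argument or row to a line, values as JSON. arm_command: Moves the arm, as the interface text tells. Its arguments: {"type":"object","properties":{"steps":{"type":"array"},"grip_force":{"type":"number"}},"required":["steps"]}

```bash
ls; mkdir -p pics
cat > h.py <<'E'
import numpy as np, cv2
from bench import *
def look(n,f=None):
    p,d=capture(n)
    if f: cv2.imwrite('pics/'+f,p)
    return p,d
def world(n,pc):
    V=np.array(camera_model(n)['view']); return (np.linalg.inv(V)@np.append(pc,1))[:3]
def cloud(n,d):
    m=camera_model(n); f=192/np.tan(np.radians(m['fovy'])/2)
    v,u=np.mgrid[0:384,0:512]
    P=np.stack([(u-m['cx'])/f*d,(v-m['cy'])/f*d,d,np.ones_like(d)],-1)
    return (P@np.linalg.inv(np.array(m['view'])).T)[...,:3]
def px(n,w):
    m=camera_model(n); f=192/np.tan(np.radians(m['fovy'])/2)
    c=np.array(m['view'])@np.append(w,1); return c[:2]/c[2]*f+[m['cx'],m['cy']]
E
python3 - <<'E'
from h import *
a,d=look('top','t0.png'); b,e=look('side','s0.png')
np.savez('c0.npz',a=a,d=d,b=b,e=e)
cv2.imwrite('pics/both.png',cv2.resize(np.vstack([a,b]),(800,1200))[:600*2] if 0 else a)
print(get_state()['eef_pos'],get_state()['tcp_rot'],grasp_offset, camera_model('top'),camera_model('side'))
for n in('top','side'):
  for t in ['boiler','lid','lid_handle','grip0','tea_packet','sugar_bowl','bowl_pink','mug_spoons']:
    for r in boxes_of(n,t)[:5]:
      w=world(n,r['position']); print(n,t,round(r['p'],2),w.round(3),px(n,w).round())
E
```

```text
pics
[0.23953696 0.57667222 0.23029079] [-3.13981564e+00 -2.25364935e-04  2.74777717e+00] 0.0187 {'fovy': 46.70174394823495, 'cx': 260.49232225590544, 'cy': 191.99429891150172, 'view': array([[-0.00864737, -0.99988931, -0.01210755, -0.11849398],
       [-0.9955208 ,  0.0097483 , -0.09403891,  0.58355553],
       [ 0.09414653,  0.01124013, -0.9954949 ,  1.62546127],
       [ 0.        ,  0.        ,  0.        ,  1.        ]])} {'fovy': 56.34865916548755, 'cx': 252.8329761089041, 'cy': 192.3300101701586, 'view': array([[ 0.88946114, -0.45699326, -0.00400588, -0.55504984],
       [-0.38262936, -0.7398738 , -0.55333672,  0.18743493],
       [ 0.24990731,  0.49370428, -0.83294803,  1.36173088],
       [ 0.        ,  0.        ,  0.        ,  1.        ]])}
top boiler 0.68 [0.532 0.15  0.148] [181. 204.]
top lid 0.83 [ 0.538 -0.358  0.021] [324. 203.]
top lid 0.76 [ 0.571 -0.621  0.015] [394. 194.]
top lid 0.37 [0.533 0.148 0.151] [181. 204.]
top lid_handle 0.97 [ 0.539 -0.355  0.018] [323. 203.]
top lid_handle 0.76 [ 0.569 -0.621  0.02 ] [394. 194.]
top lid_handle 0.47 [ 0.689 -0.256  0.
[... 382 characters left out ...]
[0.598 0.088 0.2  ] [196. 183.]
top mug_spoons 0.75 [ 0.691 -0.256  0.07 ] [296. 161.]
side boiler 0.57 [0.52  0.117 0.15 ] [216. 147.]
side lid 0.98 [ 0.529 -0.367  0.02 ] [276. 260.]
side lid 0.59 [ 0.563 -0.632  0.024] [325. 323.]
side lid_handle 0.81 [ 0.536 -0.367  0.021] [277. 259.]
side lid_handle 0.8 [ 0.562 -0.626  0.02 ] [323. 322.]
side grip0 0.58 [0.471 0.074 0.191] [208. 152.]
side grip0 0.5 [0.464 0.191 0.196] [194. 131.]
side grip0 0.47 [0.595 0.085 0.191] [236. 139.]
side grip0 0.39 [0.578 0.205 0.19 ] [219. 120.]
side tea_packet 0.83 [0.425 0.303 0.054] [181. 140.]
side sugar_bowl 0.73 [ 0.544 -0.144  0.054] [251. 207.]
side mug_spoons 0.76 [ 0.675 -0.262  0.089] [297. 212.]
```

View pics/t0.png

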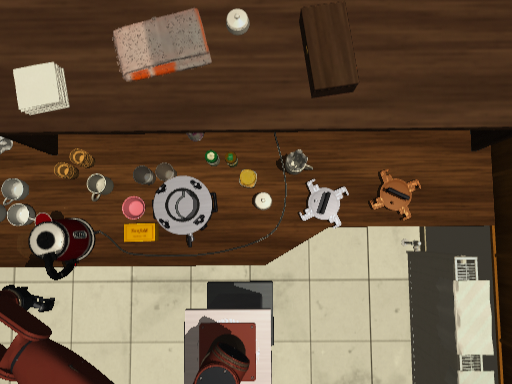

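View pics/s0.png

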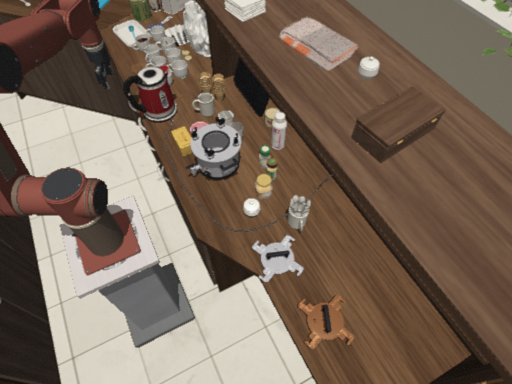

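The top view shows two lid-shaped things: a steel one with a black handle at (324,203) and a copper one at (394,194). The steel one fits "steel lid, black bridge handle". I'll confirm this in an enlarged crop, together with the boiler.

Run:
```python
from h import *
c=np.load('c0.npz')
def crop(im,u,v): return cv2.resize(im[v-30:v+30,u-40:u+40],(400,300),interpolation=cv2.INTER_CUBIC)
a,b=c['a'],c['b']
cv2.imwrite('pics/crop1.png',np.vstack([np.hstack([crop(a,324,203),crop(a,183,206)]),np.hstack([crop(b,278,259),crop(b,216,148)])]))
d=c['d'];P=cloud('top',d)
Q=cloud('side',c['e'])
for n,PP in(('top',P),('side',Q)):
  x,y,z=PP[...,0],PP[...,1],PP[...,2]
  m=(abs(x-.537)<.11)&(abs(y+.36)<.12)
  for lo,hi in((.01,.03),(.045,.075)):
    k=m&(z>lo)&(z<hi);print(n,'lid',k.sum(),PP[k].mean(0).round(4),np.median(z[k]), 'mid',((PP[k].max(0)+PP[k].min(0))/2).round(4))
    if lo>.03:
      q=PP[k][:,:2];w,V=np.linalg.eigh(np.cov(q.T));print('bar yaw',np.degrees(np.arctan2(*V[::-1,1])),np.sqrt(w*12))
  m=(abs(x-.53)<.13)&(abs(y-.145)<.13)&(z>.14)&(z<.156); print('boiler',m.sum(),PP[m].mean(0),((PP[m].max(0)+PP[m].min(0))/2).round(4))
  k=(abs(x-.53)<.12)&(abs(y-.145)<.12)&(z>.172)&(z<.22)
  nl,L,S,C=cv2.connectedComponentsWithStats(k.astype(np.uint8))
  for i in range(1,nl):
    if S[i,4]>6:
      q=PP[L==i];w,V=np.linalg.eigh(np.cov(q[:,:2].T));print('knob',S[i,4],q.mean(0).round(4),'zmed',np.median(q[:,2]).round(4),'yaw',np.degrees(np.arctan2(*V[::-1,1])).round(1),np.sqrt(w*12).round(3))
```

```text
top lid 1073 [ 0.5409 -0.3575  0.0204] 0.020509194257505525 mid [ 0.539  -0.3565  0.02  ]
top lid 101 [ 0.5405 -0.3573  0.0601] 0.06018440844817885 mid [ 0.5409 -0.3579  0.0586]
bar yaw 160.10513584969783 [0.01573999 0.08392659]
boiler 1616 [0.53095492 0.14278321 0.15003672] [0.5326 0.1448 0.1481]
knob 47 [0.5962 0.0899 0.1953] zmed 0.1987 yaw 49.0 [0.014 0.038]
knob 57 [0.5831 0.2074 0.195 ] zmed 0.1979 yaw 134.7 [0.013 0.038]
knob 51 [0.4787 0.0772 0.1953] zmed 0.1976 yaw 136.5 [0.012 0.038]
knob 50 [0.4663 0.1947 0.1949] zmed 0.1976 yaw 45.9 [0.013 0.037]
side lid 1048 [ 0.5347 -0.3633  0.0205] 0.020533212265295586 mid [ 0.5373 -0.36    0.0211]
side lid 111 [ 0.5352 -0.3608  0.0585] 0.05935621680209913 mid [ 0.5352 -0.3596  0.0556]
bar yaw 160.2131542244139 [0.0153233  0.08344126]
boiler 998 [0.52417625 0.13627797 0.1503262 ] [0.5271 0.1425 0.1484]
knob 60 [0.5786 0.2056 0.191 ] zmed 0.1925 yaw 140.1 [0.012 0.038]
knob 46 [0.4609 0.1905 0.1922] zmed 0.1944 yaw -138.2 [0.011 0.04 ]
knob 41 [0.5916 0.0851 0.1924] zmed 0.1955 yaw -135.4 [0.011 0.04 ]
knob 60 [0.4744 0.074  0.1914] zmed 0.1936 yaw 138.6 [0.01  0.037]
```

View pics/crop1.png

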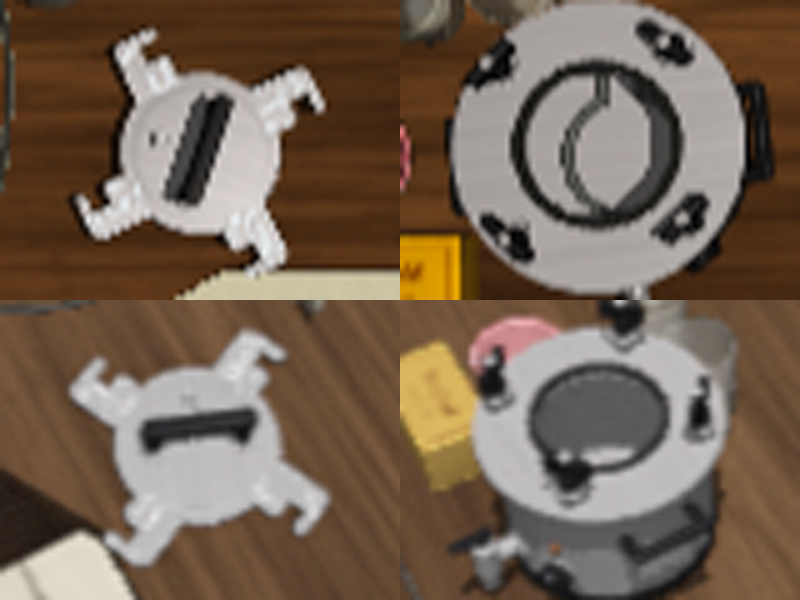

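The crop confirms it: the plain steel lid with four hook ears and a black bar (top-left and bottom-left) is the one meant. The copper one is a look-alike. Wings lie tangentially on the boiler, whose yaw is about 6°. The bar yaw of about 160° is almost the tool's yaw now, so I'll travel there.

Emit:
arm_command(
  steps=[
    [8.5, -2.4, -2.9, -0.9, 0],
    [8.5, -2.4, -2.9, -0.9, 0],
    [8.5, -2.4, -2.9, -0.9, 0],
    [8.5, -2.4, -2.9, -0.9, 0],
    [8.5, -2.4, -2.9, -0.9, 0],
    [8.5, -2.4, -2.9, -0.9, 0],
    [8.5, -2.4, -2.9, -0.9, 0],
    [8.5, -2.4, -2.9, 0, 0],
  ],
)

```text
time: 1.57
eef_pos: [0.3289, 0.2881, 0.2966]
tcp_rot: [3.138, 0.002, 2.748]
ft_force: [0.5, -0.1, 1.2]
finger_gap: 0.0847
grip_force: 0.0
```

Emit:
arm_command(
  steps=[
    [8.5, -2.6, -3.0, 0, 0],
    [8.5, -2.6, -3.0, 0, 0],
    [8.5, -2.6, -3.0, 0, 0],
    [8.5, -2.6, -3.0, 0, 0],
    [8.5, -2.6, -3.0, 0, 0],
    [8.5, -2.6, -3.0, 0, 0],
    [8.5, -2.6, -3.0, 0, 0],
    [8.5, -2.6, -3.0, 0, 0],
  ],
)

```text
time: 2.23
eef_pos: [0.4283, -0.0143, 0.2948]
tcp_rot: [3.141, 0.001, 2.748]
ft_force: [0.7, 0.5, -0.9]
finger_gap: 0.0853
grip_force: 0.0
```

Emit:
arm_command(
  steps=[
    [8.5, -2.6, -3.0, 0, 0],
    [8.5, -2.6, -3.0, 0, 0],
    [8.5, -2.6, -3.0, 0, 0],
    [8.5, -2.6, -3.0, 0, 0],
    [8.5, -2.6, -3.0, 0, 0],
    [8.5, -2.0, -2.5, 0, 0],
    [8.5, -1, -1, 0, 0],
    [8.5, 0, 0, 0, 0],
  ],
)

```text
time: 2.9
eef_pos: [0.505, -0.2476, 0.2937]
tcp_rot: [-3.141, -0.0, 2.744]
ft_force: [1.0, 0.6, -0.1]
finger_gap: 0.0848
grip_force: 0.0
```

Emit:
arm_command(
  steps=[
    [8.5, -2.0, -2.4, 0, 0],
    [8.5, -2.0, -2.4, 1, -1],
    [8.5, -2.0, -2.4, 1, -1],
    [8.5, -1.36, -1.79, 3, -0.9],
    [8.5, 0, 0, 4, 0],
    [8.5, 0, 0, 4, 0],
    [8.5, 0, 0, 4, 0],
    [8.5, 0, 0, 2, 0],
  ],
)

```text
time: 3.57
eef_pos: [0.537, -0.3521, 0.0984]
tcp_rot: [3.138, -0.007, 2.799]
ft_force: [0.3, 0.8, -1.9]
finger_gap: 0.0851
grip_force: 0.0
```

Emit:
arm_command(
  steps=[
    [8.5, 0, 0, 2, 0],
    [8.5, 0, 0, 2, 0],
    [8.5, 0, 0, 2, 0],
    [8.5, 0, 0, 1, 0],
    [8.5, 0, 0, 0, 0],
    [8.5, 0, 0, 0, 0],
    [8.5, 0, 0, 0, 0],
    [8.5, 0, 0, 0, 0],
  ],
)

```text
time: 4.23
eef_pos: [0.5408, -0.3561, 0.0364]
tcp_rot: [-3.14, 0.003, 2.799]
ft_force: [0.6, 0.0, 0.0]
finger_gap: 0.0849
grip_force: 0.0
```

Emit:
arm_command(
  grip_force=80,
  steps=[
    [5, 0, 0, 0.2, 0],
    [4, 0, 0, 0, 0],
    [3, 0, 0, 0, 0],
    [2, 0, 0, 0, 0],
    [1, 0, 0, 0, 0],
    [0.5, 0, 0, 0, 0],
    [0.5, 0, 0, 0, 0],
    [0.5, 0, 0, 0, 0],
  ],
)

```text
time: 4.9
eef_pos: [0.5399, -0.356, 0.0329]
tcp_rot: [-3.141, 0.001, 2.798]
ft_force: [-0.9, -2.0, 3.9]
finger_gap: 0.0136
grip_force: 78.9
```

Emit:
arm_command(
  steps=[
    [0.5, 0, 0, 0, 0],
    [0.5, 0, 0, -0.5, 0],
    [0.5, 0, 0, -1, 0],
    [0.5, 0, 0, -2, 0],
    [0.5, 0, 0, -3, 0],
    [0.5, 0, 0, -3, 0],
    [0.5, 0, 0, -3, 0],
    [0.5, 0, 0, -3, 0],
  ],
)

```text
time: 5.57
eef_pos: [0.539, -0.3542, 0.1881]
tcp_rot: [3.14, -0.002, 2.799]
ft_force: [0.3, -0.3, -4.3]
finger_gap: 0.0136
grip_force: 78.1
```

Emit:
arm_command(
  steps=[
    [0.5, 0, 0, -2.5, 6],
    [0.5, 0, 0, -2.5, 6],
    [0.5, 0, 0, -2.5, 6],
    [0.5, 0, 0, -2.5, 6.2],
    [0.5, 1.2, 1.2, 0, 0],
    [0.5, 2.5, 2.5, 0, 0],
    [0.5, 2.7, 2.7, 0, 0],
    [0.5, 2.7, 2.7, 0, 0],
  ],
)

```text
time: 6.23
eef_pos: [0.5361, -0.2249, 0.2866]
tcp_rot: [3.141, -0.002, 2.375]
ft_force: [0.6, 0.6, -4.6]
finger_gap: 0.0137
grip_force: 78.3
```

Emit:
arm_command(
  steps=[
    [0.5, 2.7, 2.7, 0, 0],
    [0.5, 2.7, 2.7, 0, 0],
    [0.5, 2.7, 2.7, 0, 0],
    [0.5, 2.7, 2.7, 0, 0],
    [0.5, 2.7, 2.7, 0, 0],
    [0.5, 2.7, 2.7, 0, 0],
    [0.5, 2.7, 2.7, 0, 0],
    [0.5, 2.7, 2.7, 0, 0],
  ],
)

```text
time: 6.9
eef_pos: [0.5296, 0.081, 0.287]
tcp_rot: [-3.141, -0.001, 2.376]
ft_force: [1.1, 0.4, -4.5]
finger_gap: 0.0136
grip_force: 78.4
```

Emit:
arm_command(
  steps=[
    [0.5, 2.0, 2.0, 0, 0],
    [0.5, 1.4, 1.4, 0, 0],
    [0.5, 0.8, 0.8, 0, 0],
    [0.5, 0, 0, 0, 0],
    [0.5, 0, 0, 0, 0],
    [0.5, 0, 0, 0, 0],
    [0.5, 0, 0, 0, 0],
    [0.5, 0, 0, 0, 0],
  ],
)

```text
time: 7.57
eef_pos: [0.5299, 0.137, 0.2873]
tcp_rot: [-3.141, 0.0, 2.374]
ft_force: [-0.9, -0.2, -4.1]
finger_gap: 0.0142
grip_force: 78.4
```

Run:
```python
from h import *
s=get_state(); print(s['time'],s['eef_pos'],np.degrees(s['tcp_rot']),s['q'])
a,d=look('top'); b,e=look('side'); np.savez('c1.npz',a=a,d=d,b=b,e=e)
crop=lambda im,u,v: cv2.resize(im[v-45:v+45,u-45:u+45],(400,400),interpolation=cv2.INTER_CUBIC)
cv2.imwrite('pics/c1.png',np.hstack([crop(a,183,206),crop(b,220,130)]))
zt=s['eef_pos'][2]-.034+.020
for n,D in(('top',d),('side',e)):
  P=cloud(n,D); k=(abs(P[...,0]-.53)<.12)&(abs(P[...,1]-.142)<.12)&(abs(P[...,2]-zt)<.007)
  q=P[k]; print(n,k.sum(),zt,np.median(q[:,2]),((q.max(0)+q.min(0))/2).round(4))
  # plate edge / ear points
  r=np.hypot(q[:,0]-.53,q[:,1]-.142); o=q[r>.068]; print(len(o),np.sort(np.degrees(np.arctan2(o[:,1]-.142,o[:,0]-.53)).round())[::4])
```

```text
7.5667 [0.5299239  0.13695536 0.28725034] [-1.79979799e+02  1.15404820e-03  1.36037124e+02] [ 1.08955148e-01  2.45796790e-03  1.65858621e+00 -2.42114007e-04
  1.48080648e+00 -6.94522445e-01]
top 630 0.2732503428365437 0.27488621331118324 [0.5341 0.1386 0.2733]
213 [-173. -172. -171. -170. -169. -168. -167. -166. -166. -164. -163. -163.
 -161. -159. -156.  -93.  -91.  -89.  -88.  -87.  -85.  -83.  -83.  -82.
  -81.  -80.  -79.  -79.  -78.  -77.  -76.  -76.  -75.  -74.  -74.  -73.
  -72.  -70.  -67.   -7.   -5.   -4.   -3.   -1.    0.    2.    3.    3.
    4.    5.    7.  104.  105.  108.]
side 677 0.2732503428365437 0.2751411862152484 [0.5294 0.1402 0.2736]
214 [-180. -177. -174. -172. -170. -169. -169. -167. -166. -165. -162. -161.
 -160. -158. -156.  -97.  -94.  -93.  -91.  -89.  -88.  -86.  -85.  -84.
  -83.  -82.  -81.  -79.  -78.  -77.  -76.  -75.  -73.   -8.   -6.   -4.
   -0.    3.    4.    6.    7.   10.   11.   14.   15.   93.   96.  100.
  102.  105.  107.  109.  175.  179.]
```

View pics/c1.png

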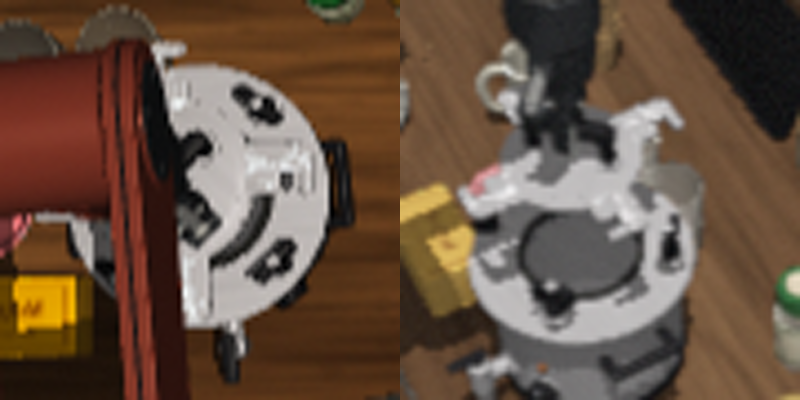

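The picture shows the lid held level above the boiler. The top view is partly hidden by the arm; the side view shows three ears, with the lid roughly over the mouth. I'll fit the lid and flange outlines in the same camera so that bias cancels.

```bash
cat > fit.py <<'E'
from h import *
from scipy.optimize import minimize
def rays(n,z):  # world xy where pixel rays hit plane z
    m=camera_model(n); f=192/np.tan(np.radians(m['fovy'])/2); I=np.linalg.inv(np.array(m['view']))
    v,u=np.mgrid[0:384,0:512]; D=np.stack([(u-m['cx'])/f,(v-m['cy'])/f,np.ones(u.shape)],-1)@I[:3,:3].T
    t=(z-I[2,3])/D[...,2]; return I[:2,3]+D[...,:2]*t[...,None]
def lid_sd(q,x,y,a):
    q=q-[x,y]; r=np.hypot(*q.T); s=.060-r
    for i in range(4):
        t=a+np.pi/4+i*np.pi/2; R=q@np.array([np.cos(t),np.sin(t)]); T=q@np.array([-np.sin(t),np.cos(t)])
        box=np.minimum.reduce([.099-r,R-.05,T+.011,.026-T]); slot=np.minimum.reduce([R-.077,.091-R,.0055-T])
        s=np.maximum(s,np.minimum(box,-slot))
    return s
def disc_sd(q,x,y,a): return .102-np.hypot(*(q-[x,y]).T)
def fit(n,depth,z,sd,p0,tol,drop,R=.12,ang=True):
    X=rays(n,z); P=cloud(n,depth); k=(np.hypot(*(X-p0[:2]).transpose(2,0,1))<R)&(depth>0)
    lab=np.where(abs(P[...,2]-z)<tol,1,np.where(P[...,2]<z-drop,0,-1)); k&=lab>=0
    q,l=X[k],lab[k]
    c=lambda p:np.mean((1/(1+np.exp(-np.clip(sd(q,p[0],p[1],p[2] if ang else 0)/.0015,-30,30)))-l)**2)
    best=min((minimize(c,np.array(p0)+np.array(o),method='Nelder-Mead',options=dict(xatol=1e-5,fatol=1e-7,initial_simplex=np.array(p0)+np.array(o)+np.vstack([np.zeros(3),np.diag([.004,.004,.05])]))) for o in([0,0,0],[.004,.003,.05],[-.004,-.003,-.05])),key=lambda r:r.fun)
    return best.x[:2].round(4),np.degrees(best.x[2]).round(2),round(best.fun,4),len(l),l.mean().round(2)
E
python3 - <<'E'
from fit import *
c0,c1=np.load('c0.npz'),np.load('c1.npz')
for n,k in(('top','d'),('side','e')):
    print(n,'flange',fit(n,c0[k],.15,disc_sd,[.53,.142,0],.006,.02,.14,False))
    print(n,'lid0',fit(n,c0[k],.0205,lid_sd,[.538,-.359,np.radians(160)],.006,.013,.12))
    print(n,'lid1',fit(n,c1[k],.2745,lid_sd,[.53,.139,np.radians(136)],.006,.02,.12))
E
```

```text
top flange (array([0.5317, 0.1439]), np.float64(-1.26), np.float64(0.1491), 4662, np.float64(0.33))
top lid0 (array([ 0.5408, -0.3577]), np.float64(159.82), np.float64(0.0112), 2964, np.float64(0.31))
top lid1 (array([0.5333, 0.1397]), np.float64(135.55), np.float64(0.0108), 2592, np.float64(0.24))
side flange (array([0.527 , 0.1409]), np.float64(-3.1), np.float64(0.1343), 2546, np.float64(0.39))
side lid0 (array([ 0.5365, -0.3598]), np.float64(160.06), np.float64(0.0123), 3044, np.float64(0.33))
side lid1 (array([0.5285, 0.137 ]), np.float64(136.15), np.float64(0.0169), 2005, np.float64(0.34))
```

Run:
```python
import fit as F
from fit import *
c0=np.load('c0.npz')
# mask mouth out: set depth 0 inside r<.07 and outside r .. 
for n,k in(('top','d'),('side','e')):
    X=rays(n,.15);r=np.hypot(X[...,0]-.53,X[...,1]-.142)
    D=c0[k].copy();D[r<.075]=0
    P=cloud(n,D); 
    print(n,'flange',fit(n,D,.15,disc_sd,[.53,.142,0],.005,.02,.125,False))
    X=rays(n,.156);r=np.hypot(X[...,0]-.53,X[...,1]-.142)
    # mouth hole: radius 51.5 at z .156
    D=c0[k].copy();D[r>.070]=0
    print(n,'mouth',fit(n,D,.154,lambda q,x,y,a:np.hypot(*(q-[x,y]).T)-.0515,[.53,.142,0],.007,.02,.07,False))
```

```text
top flange (array([0.5317, 0.144 ]), np.float64(-1.38), np.float64(0.0135), 2255, np.float64(0.38))
top mouth (array([0.5316, 0.1434]), np.float64(4.65), np.float64(0.0186), 1196, np.float64(0.44))
side flange (array([0.527 , 0.1411]), np.float64(-3.67), np.float64(0.0134), 1280, np.float64(0.47))
side mouth (array([0.5252, 0.1388]), np.float64(-2.18), np.float64(0.042), 633, np.float64(0.49))
```

Emit:
arm_command(
  steps=[
    [0.5, 0.2, 0.1, 0, 0],
    [0.5, 0.2, 0.1, 0.5, 0],
    [0.5, 0, 0, 1, 0.3],
    [0.5, 0, 0, 2, 0],
    [0.5, 0, 0, 2, 0],
    [0.5, 0, 0, 2, 0],
    [0.5, 0, 0, 1, 0],
    [0.5, 0, 0, 0.5, 0],
  ],
)

```text
time: 8.33
eef_pos: [0.5266, 0.1423, 0.1943]
tcp_rot: [-3.138, -0.003, 2.371]
ft_force: [-0.3, -0.3, -4.6]
finger_gap: 0.0137
grip_force: 78.4
```

Emit:
arm_command(
  steps=[
    [0.5, 0, 0, 0, 0],
    [0.5, 0, 0, 0, 0],
    [0.5, 0, 0, 0, 0],
    [0.5, 0, 0, 0, 0],
    [0.5, 0, 0, 0, 0],
    [0.5, 0, 0, 0, 0],
    [0.5, 0, 0, 0, 0],
    [0.5, 0, 0, 0, 0],
  ],
)

```text
time: 9.0
eef_pos: [0.5284, 0.1424, 0.1975]
tcp_rot: [3.141, 0.0, 2.371]
ft_force: [-1.2, -0.2, -4.5]
finger_gap: 0.0137
grip_force: 78.4
```

Run:
```python
from fit import *
s=get_state(); print(s['time'],s['eef_pos'],np.degrees(s['tcp_rot']),s['ft_force'])
z=s['eef_pos'][2]-.033+.020
for n in('top','side'):
    a,d=look(n); 
    print(n,fit(n,d,z+.001,lid_sd,[.53,.141,np.radians(136)],.006,.012,.12))
```

```text
9.0 [0.52841467 0.14238398 0.1975362 ] [1.79982567e+02 1.52479931e-02 1.35836583e+02] [-1.21751814 -0.24079135 -4.53276913]
top (array([0.5313, 0.1449]), np.float64(135.24), np.float64(0.0206), 2199, np.float64(0.24))
side (array([0.5267, 0.1418]), np.float64(135.88), np.float64(0.0506), 1732, np.float64(0.39))
```

Emit:
arm_command(
  steps=[
    [0.5, -0.1, 0, 0.3, 0],
    [0.5, 0, 0, 0.4, 0],
    [0.5, 0, 0, 0.4, 0],
    [0.5, 0, 0, 0.4, 0],
    [0.5, 0, 0, 0.3, 0],
    [0.5, 0, 0, 0.2, 0],
    [0.5, 0, 0, 0, 0],
    [0.5, 0, 0, 0, 0],
  ],
)

```text
time: 9.77
eef_pos: [0.5289, 0.1417, 0.1771]
tcp_rot: [-3.141, -0.0, 2.371]
ft_force: [0.4, -0.2, -4.5]
finger_gap: 0.0136
grip_force: 78.5
```

Emit:
arm_command(
  steps=[
    [0.5, 0, 0, 0.15, 0],
    [0.5, 0, 0, 0, 3],
    [0.5, 0, 0, 0, 6],
    [0.5, 0, 0, 0, 7],
    [0.5, 0, 0, 0, 7],
    [0.5, 0, 0, 0, 7],
    [0.5, 0, 0, 0, 6],
    [0.5, 0, 0, 0, 3.5],
  ],
)

```text
time: 10.43
eef_pos: [0.5292, 0.1417, 0.1761]
tcp_rot: [3.141, -0.0, 1.676]
ft_force: [0.5, -0.3, -3.9]
finger_gap: 0.0135
grip_force: 78.5
```

Emit:
arm_command(
  steps=[
    [0.5, 0, 0, 0, 0],
    [0.5, 0, 0, 0, 0],
    [0.5, 0, 0, 0, 0],
    [0.5, 0, 0, 0, 0],
    [0.5, 0, 0, 0.05, 0],
    [0.5, 0, 0, 0.05, 0],
    [0.5, 0, 0, 0, 0],
    [0.5, 0, 0, 0, 0],
  ],
)

```text
time: 11.1
eef_pos: [0.5291, 0.1417, 0.1748]
tcp_rot: [3.142, 0.0, 1.682]
ft_force: [-0.3, 0.0, -3.8]
finger_gap: 0.0134
grip_force: 78.5
```

Run:
```python
from fit import *
s=get_state(); print(s['time'],s['eef_pos'],np.degrees(s['tcp_rot']),s['ft_force'],s['moment'])
a,d=look('top'); b,e=look('side'); np.savez('c2.npz',a=a,d=d,b=b,e=e)
crop=lambda im,u,v: cv2.resize(im[v-40:v+40,u-40:u+40],(400,400),interpolation=cv2.INTER_CUBIC)
cv2.imwrite('pics/c2.png',np.hstack([crop(a,183,206),crop(b,216,145)]))
for n,D in(('top',d),('side',e)):
    print(n,fit(n,D,.163,lid_sd,[.53,.141,np.radians(96)],.004,.008,.12))
```

```text
11.1 [0.52905013 0.14165202 0.17480542] [1.79998283e+02 2.01470799e-03 9.63486623e+01] [-0.27500001  0.02595976 -3.76945942] [-0.01273625  0.05042222 -0.05576424]
top (array([0.5323, 0.1447]), np.float64(96.49), np.float64(0.014), 1992, np.float64(0.23))
side (array([0.528 , 0.1416]), np.float64(96.41), np.float64(0.011), 1490, np.float64(0.32))
```

View pics/c2.png

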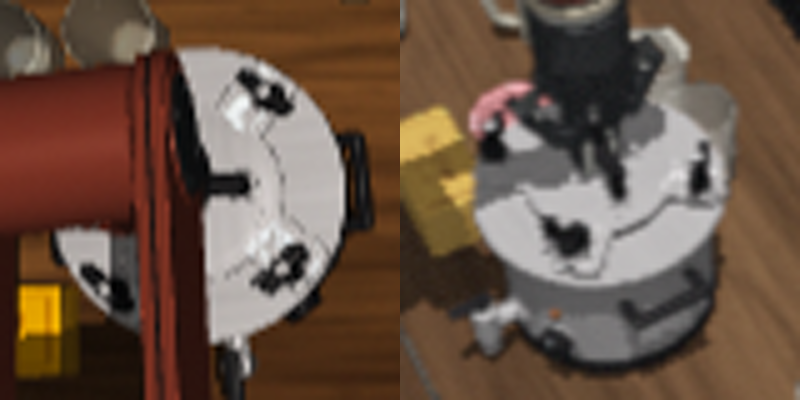

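The ears are under the knobs at yaw about 96.4° (target about 96.2°). I'll lower the last bit and check that the weight goes onto the gasket.

Emit:
arm_command(
  steps=[
    [0.5, 0, 0, 0.05, 0],
    [0.5, 0, 0, 0.05, 0],
    [0.5, 0, 0, 0.05, 0],
    [0.5, 0, 0, 0, 0],
    [0.5, 0, 0, 0, 0],
    [0.5, 0, 0, 0, 0],
    [0.5, 0, 0, 0, 0],
    [0.5, 0, 0, 0, 0],
  ],
)

```text
time: 11.87
eef_pos: [0.5291, 0.1417, 0.174]
tcp_rot: [3.141, 0.0, 1.681]
ft_force: [-5.0, -0.2, 5.8]
finger_gap: 0.0139
grip_force: 79.9
```

Emit:
arm_command(
  steps=[
    [1.8, 0, 0, -0.05, 0],
    [2.5, 0, 0, 0, 0],
    [4, 0, 0, 0, 0],
    [4, 0, 0, 0, 0],
    [4, 0, 0, -1, 0],
    [4, 0, 0, -2, 0],
    [4, 0, 0, -2, 0],
    [4, 0, 0, -1.5, 0],
  ],
)

```text
time: 12.53
eef_pos: [0.5296, 0.1417, 0.2411]
tcp_rot: [3.14, -0.0, 1.681]
ft_force: [1.2, -0.9, 1.5]
finger_gap: 0.04
grip_force: 0.0
```

Emit:
arm_command(
  steps=[
    [4, 0, 0, 0, -6.9],
    [4, 0, 0, 0, -7],
    [4, 0, 0, 0, -7],
    [4, 0, 0, 0, -7],
    [4, 0, 0, 0, -7],
    [4, 0.2, 2, 0, -6.8],
    [4, 0.1, 3.2, 0, 0],
    [4, 0.2, 3, 0, 0],
  ],
)

```text
time: 13.2
eef_pos: [0.5831, 0.2049, 0.24]
tcp_rot: [3.14, 0.001, 2.408]
ft_force: [0.4, 0.4, 0.9]
finger_gap: 0.0401
grip_force: 0.0
```

Emit:
arm_command(
  steps=[
    [4, 0, 0, 0, 0],
    [4, 0, 0, 0, 0],
    [4, 0, 0, 0, 0],
    [4, 0, 0, 0, 0],
    [4, 0, 0, 0, 0],
    [4, 0, 0, 0, 0],
    [4, 0, 0, 0, 0],
    [4, 0, 0, 0, 0],
  ],
)

```text
time: 13.87
eef_pos: [0.5819, 0.2041, 0.2391]
tcp_rot: [3.141, 0.0, 2.409]
ft_force: [-0.3, -0.0, 0.0]
finger_gap: 0.04
grip_force: 0.0
```

Run:
```python
from fit import *
s=get_state(); print(s['time'],s['eef_pos'],np.degrees(s['tcp_rot']),s['ft_force'],s['q'].round(3) if hasattr(s['q'],'round') else s['q'])
for n in('top','side'):
    a,d=look(n)
    print(n,fit(n,d,.163,lid_sd,[.53,.141,np.radians(96)],.004,.008,.12))
    P=cloud(n,d);k=(abs(P[...,0]-.528)<.11)&(abs(P[...,1]-.141)<.11)&(P[...,2]>.18)&(P[...,2]<.21)
    nl,L,S,C=cv2.connectedComponentsWithStats(k.astype(np.uint8))
    for i in range(1,nl):
      if S[i,4]>20:
        q=P[L==i];w,V=np.linalg.eigh(np.cov(q[:,:2].T));print('blob',S[i,4],q.mean(0).round(4),np.degrees(np.arctan2(*V[::-1,1])).round(1),np.sqrt(w*12).round(3))
```

```text
13.8667 [0.58191435 0.20413007 0.23914375] [1.79980886e+02 1.57854352e-02 1.38011973e+02] [-0.29368173 -0.04336705  0.02095548] [ 0.21   0.195  1.541 -0.     1.405 -0.628]
top (array([0.5322, 0.1445]), np.float64(96.18), np.float64(0.0173), 2675, np.float64(0.31))
blob 42 [0.5961 0.0905 0.1982] 48.7 [0.012 0.038]
blob 118 [0.5321 0.1437 0.2013] 96.2 [0.015 0.085]
blob 46 [0.4794 0.0768 0.1983] 135.3 [0.012 0.038]
blob 38 [0.4643 0.1915 0.1967] -140.1 [0.011 0.032]
side (array([0.5282, 0.1419]), np.float64(96.67), np.float64(0.0127), 1719, np.float64(0.33))
blob 54 [0.5791 0.2058 0.193 ] 140.0 [0.012 0.04 ]
blob 40 [0.4608 0.1914 0.1938] -137.5 [0.01  0.042]
blob 86 [0.5271 0.1388 0.1991] 96.3 [0.014 0.092]
blob 37 [0.5919 0.0864 0.1942] 45.9 [0.011 0.043]
blob 53 [0.4741 0.074  0.1938] 138.2 [0.011 0.039]
```

Emit:
arm_command(
  steps=[
    [4, 0.3, 0.1, 0, 0],
    [4, 0, 0, 1.5, 0],
    [4, 0, 0, 2, 0],
    [4, 0, 0, 1.5, 0],
    [4, 0, 0, 0.8, 0],
    [4, 0, 0, 0, 0],
    [4, 0, 0, 0, 0],
    [4, 0, 0, 0, 0],
  ],
)

```text
time: 14.63
eef_pos: [0.5811, 0.2074, 0.1821]
tcp_rot: [3.14, 0.001, 2.409]
ft_force: [-0.1, 0.1, -0.7]
finger_gap: 0.0397
grip_force: 0.0
```

Emit:
arm_command(
  grip_force=50,
  steps=[
    [3, 0, 0, 0, 0],
    [2, 0, 0, 0, 0],
    [1.3, 0, 0, 0, 0],
    [1, 0, 0, 0, 0],
    [0.5, 0, 0, 0, 0],
    [0.3, 0, 0, 0, 0],
    [0.3, 0, 0, 0, 0],
    [0.3, 0, 0, 0, 0],
  ],
)

```text
time: 15.3
eef_pos: [0.5809, 0.2071, 0.1826]
tcp_rot: [3.141, 0.001, 2.409]
ft_force: [-2.3, -1.5, 5.6]
finger_gap: 0.0085
grip_force: 58.6
```

Emit:
arm_command(
  steps=[
    [0.3, 0, 0, 0.03, 5],
    [0.3, 0, 0, 0.04, 7],
    [0.3, 0, 0, 0.04, 7],
    [0.3, 0, 0, 0.03, 7],
    [0.3, 0, 0, 0.03, 7],
    [0.3, 0, 0, 0.03, 7],
    [0.3, 0, 0, 0.03, 7],
    [0.3, 0, 0, 0.03, 7],
  ],
)

```text
time: 15.97
eef_pos: [0.5809, 0.207, 0.1802]
tcp_rot: [3.14, 0.0, 1.461]
ft_force: [-3.0, -1.7, 6.7]
finger_gap: 0.0086
grip_force: 58.8
```

Run:
```python
from h import *
s=get_state(); print(s['time'],s['eef_pos'],np.degrees(s['tcp_rot']),s['ft_force'],s['moment'],s['q'])
```

```text
15.9667 [0.58085403 0.20695279 0.18015867] [1.79912131e+02 1.22442105e-02 8.36962629e+01] [-3.04977281 -1.71419477  6.74285253] [-0.3621622   0.59738745  0.05870076] [ 2.14828873e-01  2.38938574e-01  1.60255384e+00 -7.18425387e-04
  1.29871512e+00  3.25042264e-01]
```

Emit:
arm_command(
  steps=[
    [2, 0, 0, 0, 0],
    [4, 0, 0, 0, 0],
    [4, 0, 0, 0, 0],
    [4, 0, 0, -1.5, 0],
    [4, 0, 0, -2.5, 0],
    [4, 0, 0, -1.5, 0],
    [4, -1.4, -0.9, 0, 0],
    [4, -2.8, -1.8, 0, 0],
  ],
)

```text
time: 16.63
eef_pos: [0.5508, 0.1697, 0.2346]
tcp_rot: [3.138, -0.002, 1.47]
ft_force: [0.2, -1.2, 1.0]
finger_gap: 0.0403
grip_force: 0.0
```

Emit:
arm_command(
  steps=[
    [4, -2.8, -1.8, 0, 0],
    [4, -2.8, -1.8, 0, 0],
    [4, -2.8, -1.8, 0, 0],
    [4, -1.6, -0.94, 0, 0],
    [4, 0, 0, 0, -7],
    [4, 0, 0, 0, -7],
    [4, 0, 0, 0, -7],
    [4, 0, 0, 0, -7],
  ],
)

```text
time: 17.3
eef_pos: [0.4756, 0.0752, 0.2331]
tcp_rot: [3.142, -0.0, 1.962]
ft_force: [0.3, 0.4, 0.5]
finger_gap: 0.0399
grip_force: 0.0
```

Emit:
arm_command(
  steps=[
    [4, 0, 0, 0, -7],
    [4, 0, 0, 0, -7],
    [4, 0, 0, 0, -7],
    [4, 0, 0, 0, -5.3],
    [4, 0, 0, 0, 0],
    [4, 0, 0, 0, 0],
    [4, 0, 0, 0, 0],
    [4, 0, 0, 0, 0],
  ],
)

```text
time: 17.97
eef_pos: [0.4757, 0.0754, 0.2331]
tcp_rot: [-3.142, -0.0, 2.413]
ft_force: [-0.3, 0.4, 0.9]
finger_gap: 0.0396
grip_force: 0.0
```

Emit:
arm_command(
  steps=[
    [4, 0, 0, 1.5, 0],
    [4, 0, 0, 2, 0],
    [4, 0, 0, 1.2, 0],
    [4, 0, 0, 0.45, 0],
    [4, 0, 0, 0, 0],
    [3, 0, 0, 0, 0],
    [2, 0, 0, 0, 0],
    [1.3, 0, 0, 0, 0],
  ],
)

```text
time: 18.63
eef_pos: [0.4765, 0.0754, 0.1828]
tcp_rot: [3.14, 0.001, 2.414]
ft_force: [-0.6, -0.6, 0.8]
finger_gap: 0.0137
grip_force: 0.0
```

Emit:
arm_command(
  steps=[
    [1, 0, 0, 0, 0],
    [0.5, 0, 0, 0, 0],
    [0.3, 0, 0, 0, 0],
    [0.3, 0, 0, 0, 0],
    [0.3, 0, 0, 0, 0],
    [0.3, 0, 0, 0.02, 2],
    [0.3, 0, 0, 0.02, 3],
    [0.3, 0, 0, 0.02, 4],
  ],
)

```text
time: 19.3
eef_pos: [0.4763, 0.0752, 0.1823]
tcp_rot: [3.141, 0.001, 2.255]
ft_force: [-2.1, -0.6, 7.4]
finger_gap: 0.0087
grip_force: 53.3
```

Emit:
arm_command(
  steps=[
    [0.3, 0, 0, 0.03, 6],
    [0.3, 0, 0, 0.03, 7],
    [0.3, 0, 0, 0.03, 7],
    [0.3, 0, 0, 0.03, 7],
    [0.3, 0, 0, 0.03, 7],
    [0.3, 0, 0, 0.03, 7],
    [0.3, 0, 0, 0.02, 4.3],
    [0.3, 0, 0, 0, 0],
  ],
)

```text
time: 19.97
eef_pos: [0.4756, 0.075, 0.1802]
tcp_rot: [-3.141, 0.001, 1.463]
ft_force: [-5.2, -1.3, 9.5]
finger_gap: 0.0085
grip_force: 53.6
```

Emit:
arm_command(
  steps=[
    [2, 0, 0, 0, 0],
    [4, 0, 0, 0, 0],
    [4, 0, 0, 0, 0],
    [4, 0, 0, -1.5, 0],
    [4, 0, 0, -2.5, 0],
    [4, 0, 0, -1.3, 0],
    [4, 1.5, -0.3, 0, 0],
    [4, 2.9, -0.6, 0, 0],
  ],
)

```text
time: 20.63
eef_pos: [0.4725, 0.1187, 0.2332]
tcp_rot: [3.139, 0.001, 1.463]
ft_force: [0.5, -0.4, -0.1]
finger_gap: 0.0398
grip_force: 0.0
```

Emit:
arm_command(
  steps=[
    [4, 2.9, -0.65, 0, 0],
    [4, 2.9, -0.65, 0, 0],
    [4, 1.5, -0.36, 0, 0],
    [4, 0, 0, 0, 7],
    [4, 0, 0, 0, 7],
    [4, 0, 0, 0, 7],
    [4, 0, 0, 0, 7],
    [4, 0, 0, 0, 7],
  ],
)

```text
time: 21.3
eef_pos: [0.4621, 0.1945, 0.2315]
tcp_rot: [-3.141, 0.001, 0.85]
ft_force: [-1.0, 0.4, 0.5]
finger_gap: 0.0401
grip_force: 0.0
```

Emit:
arm_command(
  steps=[
    [4, 0, 0, 0, 0.8],
    [4, 0, 0, 0, 0],
    [4, 0, 0, 0, 0],
    [4, 0, 0, 0, 0],
    [4, 0, 0, 0, 0],
    [4, 0, 0, 0, 0],
    [4, 0, 0, 0, 0],
    [4, 0, 0, 0, 0],
  ],
)

```text
time: 21.97
eef_pos: [0.4625, 0.1944, 0.2321]
tcp_rot: [3.142, -0.0, 0.842]
ft_force: [-0.1, -0.6, -0.1]
finger_gap: 0.0402
grip_force: 0.0
```

Emit:
arm_command(
  steps=[
    [4, 0, 0, 1.5, 0],
    [4, 0, 0, 2, 0],
    [4, 0, 0, 1.2, 0],
    [4, 0, 0, 0.3, 0],
    [4, 0, 0, 0, 0],
    [3, 0, 0, 0, 0],
    [2, 0, 0, 0, 0],
    [1.3, 0, 0, 0, 0],
  ],
)

```text
time: 22.63
eef_pos: [0.4632, 0.1946, 0.1833]
tcp_rot: [3.141, -0.002, 0.842]
ft_force: [-1.2, -0.1, 0.3]
finger_gap: 0.0135
grip_force: 0.0
```

Emit:
arm_command(
  steps=[
    [1, 0, 0, 0, 0],
    [0.5, 0, 0, 0, 0],
    [0.3, 0, 0, 0, 0],
    [0.3, 0, 0, 0, 0],
    [0.3, 0, 0, 0, 0],
    [0.3, 0, 0, 0.02, 2],
    [0.3, 0, 0, 0.02, 3],
    [0.3, 0, 0, 0.02, 4],
  ],
)

```text
time: 23.3
eef_pos: [0.4632, 0.1946, 0.1828]
tcp_rot: [3.141, -0.002, 0.683]
ft_force: [-0.8, -0.2, 7.2]
finger_gap: 0.0088
grip_force: 52.7
```

Emit:
arm_command(
  steps=[
    [0.3, 0, 0, 0.03, 6],
    [0.3, 0, 0, 0.03, 7],
    [0.3, 0, 0, 0.03, 7],
    [0.3, 0, 0, 0.03, 7],
    [0.3, 0, 0, 0.03, 7],
    [0.3, 0, 0, 0.03, 7],
    [0.3, 0, 0, 0.02, 4.3],
    [0.3, 0, 0, 0, 0],
  ],
)

```text
time: 23.97
eef_pos: [0.4633, 0.1941, 0.1808]
tcp_rot: [3.141, -0.002, -0.11]
ft_force: [-0.8, -3.1, 6.2]
finger_gap: 0.0087
grip_force: 52.7
```

Emit:
arm_command(
  steps=[
    [2, 0, 0, 0, 0],
    [4, 0, 0, 0, 0],
    [4, 0, 0, 0, 0],
    [4, 0, 0, -1.5, 0],
    [4, 0, 0, -2.5, 0],
    [4, 0, 0, -1.3, 0],
    [4, 1.4, 0.9, 0, 0],
    [4, 2.8, 1.8, 0, 0],
  ],
)

```text
time: 24.63
eef_pos: [0.5007, 0.1649, 0.2338]
tcp_rot: [-3.14, -0.001, -0.102]
ft_force: [0.9, 0.6, -0.6]
finger_gap: 0.0399
grip_force: 0.0
```

Emit:
arm_command(
  steps=[
    [4, 2.8, 1.8, 0, 0],
    [4, 2.8, 1.8, 0, 0],
    [4, 2.8, 1.8, 0, 0],
    [4, 1.5, 0.93, 0, 0],
    [4, 0, 0, 0, -7],
    [4, 0, 0, 0, -7],
    [4, 0, 0, 0, -7],
    [4, 0, 0, 0, -7],
  ],
)

```text
time: 25.3
eef_pos: [0.5929, 0.0896, 0.2316]
tcp_rot: [-3.141, 0.001, 0.389]
ft_force: [0.0, -0.5, 0.5]
finger_gap: 0.0401
grip_force: 0.0
```

Emit:
arm_command(
  steps=[
    [4, 0, 0, 0, -7],
    [4, 0, 0, 0, -7],
    [4, 0, 0, 0, -7],
    [4, 0, 0, 0, -5.3],
    [4, 0, 0, 0, 0],
    [4, 0, 0, 0, 0],
    [4, 0, 0, 0, 0],
    [4, 0, 0, 0, 0],
  ],
)

```text
time: 25.97
eef_pos: [0.593, 0.0897, 0.2323]
tcp_rot: [-3.141, 0.0, 0.84]
ft_force: [-0.3, -0.2, -0.2]
finger_gap: 0.0397
grip_force: 0.0
```

Emit:
arm_command(
  steps=[
    [4, 0, 0.1, 1.5, 0],
    [4, 0, 0, 2, 0],
    [4, 0, 0, 1.2, 0],
    [4, 0, 0, 0.35, 0],
    [4, 0, 0, 0, 0],
    [3, 0, 0, 0, 0],
    [2, 0, 0, 0, 0],
    [1.3, 0, 0, 0, 0],
  ],
)

```text
time: 26.63
eef_pos: [0.5946, 0.0891, 0.1833]
tcp_rot: [3.14, -0.001, 0.842]
ft_force: [-0.1, -0.5, 1.3]
finger_gap: 0.013
grip_force: 0.0
```

Emit:
arm_command(
  steps=[
    [1, 0, 0, 0, 0],
    [0.5, 0, 0, 0, 0],
    [0.3, 0, 0, 0, 0],
    [0.3, 0, 0, 0, 0],
    [0.3, 0, 0, 0, 0],
    [0.3, 0, 0, 0.02, 2],
    [0.3, 0, 0, 0.02, 3],
    [0.3, 0, 0, 0.02, 4],
  ],
)

```text
time: 27.3
eef_pos: [0.5943, 0.0894, 0.1828]
tcp_rot: [3.141, -0.001, 0.683]
ft_force: [-2.4, 1.3, 7.2]
finger_gap: 0.0087
grip_force: 52.9
```

Emit:
arm_command(
  steps=[
    [0.3, 0, 0, 0.03, 6],
    [0.3, 0, 0, 0.03, 7],
    [0.3, 0, 0, 0.03, 7],
    [0.3, 0, 0, 0.03, 7],
    [0.3, 0, 0, 0.03, 7],
    [0.3, 0, 0, 0.03, 7],
    [0.3, 0, 0, 0.02, 4.3],
    [0.3, 0, 0, 0, 0],
  ],
)

```text
time: 27.97
eef_pos: [0.5944, 0.0889, 0.1808]
tcp_rot: [3.141, -0.002, -0.11]
ft_force: [-2.8, 0.4, 6.2]
finger_gap: 0.0086
grip_force: 52.8
```

Emit:
arm_command(
  steps=[
    [2, 0, 0, 0, 0],
    [4, 0, 0, 0, 0],
    [4, 0, 0, 0, 0],
    [4, 0, 0, -1.5, 0],
    [4, 0, 0, -2.5, 0],
    [4, 0, 0, -1.3, 0],
    [4, -0.3, -1.5, 0, 0],
    [4, -0.65, -2.9, 0, 0],
  ],
)

```text
time: 28.63
eef_pos: [0.5907, 0.1317, 0.2342]
tcp_rot: [3.141, -0.004, -0.109]
ft_force: [0.8, 0.1, -0.6]
finger_gap: 0.0396
grip_force: 0.0
```

Emit:
arm_command(
  steps=[
    [4, -0.65, -2.9, 0, 0],
    [4, -0.65, -2.9, 0, 0],
    [4, -0.4, -1.4, 0, -7],
    [4, 0, 0, 0, -7],
    [4, 0, 0, 0, -7],
    [4, 0, 0, 0, -7],
    [4, 0, 0, 0, -7],
    [4, 0, 0, 0, -7],
  ],
)

```text
time: 29.3
eef_pos: [0.5799, 0.2073, 0.2323]
tcp_rot: [3.141, -0.0, 0.634]
ft_force: [-0.0, -0.4, 0.4]
finger_gap: 0.0399
grip_force: 0.0
```

Emit:
arm_command(
  steps=[
    [4, 0, 0, 0, -7],
    [4, 0, 0, 0, -7],
    [4, 0, 0, 0, -7],
    [4, 0, 0, 0, -7],
    [4, 0, 0, 0, -7],
    [4, 0, 0, 0, -7],
    [4, 0, 0, 0, -6],
    [4, 0, 0, 0, 0],
  ],
)

```text
time: 29.97
eef_pos: [0.5799, 0.2071, 0.2323]
tcp_rot: [3.141, 0.0, 1.469]
ft_force: [0.7, -0.3, 0.5]
finger_gap: 0.0402
grip_force: 0.0
```

```bash
cat > chk.py <<'E'
from fit import *
import sys
s=get_state(); print(s['time'],s['eef_pos'],np.degrees(s['tcp_rot']),s['ft_force'],s['q'].round(3))
ims=[]
for n in('top','side'):
    a,d=look(n); ims.append(a)
    P=cloud(n,d)
    print(n,fit(n,d,.162,lid_sd,[.53,.141,np.radians(96)],.004,.008,.12))
    k=(abs(P[...,0]-.528)<.11)&(abs(P[...,1]-.141)<.11)&(P[...,2]>.18)&(P[...,2]<.21)
    nl,L,S,C=cv2.connectedComponentsWithStats(k.astype(np.uint8))
    for i in range(1,nl):
      if S[i,4]>20:
        q=P[L==i];w,V=np.linalg.eigh(np.cov(q[:,:2].T));print('blob',S[i,4],q.mean(0).round(4),np.degrees(np.arctan2(*V[::-1,1])).round(1),np.sqrt(w*12).round(3))
crop=lambda im,u,v: cv2.resize(im[v-40:v+40,u-40:u+40],(400,400),interpolation=cv2.INTER_CUBIC)
cv2.imwrite('pics/'+sys.argv[1],np.hstack([crop(ims[0],183,206),crop(ims[1],216,145)]))
E
python3 chk.py c3.png
```

```text
29.9667 [0.57990632 0.20713332 0.23234069] [1.79983488e+02 2.81224234e-03 8.41511985e+01] [ 0.74641277 -0.30545621  0.45557486] [ 0.215  0.198  1.551 -0.     1.393  0.317]
top (array([0.5323, 0.1448]), np.float64(96.4), np.float64(0.0195), 2654, np.float64(0.32))
blob 45 [0.5966 0.0903 0.1943] 173.3 [0.011 0.04 ]
blob 31 [0.5828 0.2032 0.1946] 88.5 [0.012 0.029]
blob 120 [0.5321 0.143  0.2012] 96.0 [0.016 0.085]
blob 45 [0.4667 0.1952 0.1943] 173.6 [0.012 0.038]
blob 36 [0.4793 0.0778 0.1961] 83.0 [0.01  0.039]
side (array([0.528 , 0.1423]), np.float64(96.47), np.float64(0.0182), 1723, np.float64(0.33))
blob 29 [0.5778 0.2038 0.1925] 86.8 [0.011 0.039]
blob 86 [0.5271 0.1379 0.1994] 96.2 [0.016 0.09 ]
blob 48 [0.4607 0.1925 0.1919] 170.6 [0.011 0.038]
blob 46 [0.5909 0.0881 0.1928] 175.1 [0.012 0.038]
blob 33 [0.4738 0.073  0.1936] 85.4 [0.01  0.044]
```

Emit:
arm_command(
  steps=[
    [4, 0, 0.1, 1.5, 0],
    [4, 0, 0, 2, 0],
    [4, 0, 0, 1.2, 0],
    [4, 0, 0, 0.5, 0],
    [4, 0, 0, 0, 0],
    [3, 0, 0, 0, 0],
    [2, 0, 0, 0, 0],
    [1.3, 0, 0, 0, 0],
  ],
)

```text
time: 30.73
eef_pos: [0.5815, 0.2073, 0.1818]
tcp_rot: [3.14, -0.001, 1.465]
ft_force: [0.1, 0.6, -0.1]
finger_gap: 0.0129
grip_force: 0.0
```

Emit:
arm_command(
  steps=[
    [1, 0, 0, 0, 0],
    [0.5, 0, 0, 0, 0],
    [0.3, 0, 0, 0, 0],
    [0.3, 0, 0, 0, 0],
    [0.3, 0, 0, 0, 0],
    [0.3, 0, 0, 0.02, 2],
    [0.3, 0, 0, 0.02, 3],
    [0.3, 0, 0, 0.02, 4],
  ],
)

```text
time: 31.4
eef_pos: [0.5809, 0.2074, 0.1814]
tcp_rot: [3.141, -0.001, 1.306]
ft_force: [-4.9, -0.7, 6.6]
finger_gap: 0.0087
grip_force: 52.6
```

Emit:
arm_command(
  steps=[
    [0.3, 0, 0, 0.03, 6],
    [0.3, 0, 0, 0.03, 7],
    [0.3, 0, 0, 0.03, 7],
    [0.3, 0, 0, 0.03, 7],
    [0.3, 0, 0, 0.03, 7],
    [0.3, 0, 0, 0.03, 7],
    [0.3, 0, 0, 0.02, 6],
    [0.3, 0, 0, 0, 3],
  ],
)

```text
time: 32.07
eef_pos: [0.5811, 0.2072, 0.1794]
tcp_rot: [3.141, -0.001, 0.43]
ft_force: [-4.0, -0.7, 6.6]
finger_gap: 0.0087
grip_force: 53.0
```

```bash
python3 -c "
from h import *
s=get_state();print(np.degrees(s['tcp_rot']),s['moment'],s['ft_force'])"
```

```text
[ 1.79973028e+02 -7.03620946e-02  2.46629830e+01] [-0.15998868  0.64456873  0.55754282] [-4.00790342 -0.71108067  6.63778465]
```

Emit:
arm_command(
  steps=[
    [0.3, 0, 0, 0, 2],
    [0.3, 0, 0, 0, 2],
    [0.3, 0, 0, 0, 0],
    [0.3, 0, 0, 0, 0],
    [0.3, 0, 0, 0, 0],
    [0.3, 0, 0, 0, 0],
    [0.3, 0, 0, 0, 0],
    [0.3, 0, 0, 0, 0],
  ],
)

```text
time: 32.73
eef_pos: [0.5811, 0.2072, 0.1794]
tcp_rot: [3.141, -0.001, 0.368]
ft_force: [-3.5, -1.3, 6.9]
finger_gap: 0.0085
grip_force: 61.8
```

```bash
python3 -c "
from h import *
s=get_state();print(np.degrees(s['tcp_rot']),s['moment'],s['ft_force'])"
```

```text
[ 1.79944326e+02 -7.55825619e-02  2.10875116e+01] [-0.15479639  0.63551661  1.1899395 ] [-3.50563505 -1.32254128  6.85152293]
```

Emit:
arm_command(
  steps=[
    [2, 0, 0, 0, 0],
    [4, 0, 0, 0, 0],
    [4, 0, 0, 0, 0],
    [4, 0, 0, -1.5, 0],
    [4, 0, 0, -2.5, 0],
    [4, 0, 0, -1.4, 0],
    [4, -1.45, 0.85, 0, 0],
    [4, -2.9, 1.7, 0, 0],
  ],
)

```text
time: 33.4
eef_pos: [0.5512, 0.1691, 0.2336]
tcp_rot: [3.141, -0.005, 0.367]
ft_force: [-0.1, -0.5, -0.3]
finger_gap: 0.0399
grip_force: 0.0
```

Emit:
arm_command(
  steps=[
    [4, -2.9, 1.7, 0, 0],
    [4, -2.9, 1.7, 0, 0],
    [4, -2.9, 1.7, 0, 0],
    [4, -1.5, 0.9, 0, 0],
    [4, 0, 0, 0, -7],
    [4, 0, 0, 0, -7],
    [4, 0, 0, 0, -7],
    [4, 0, 0, 0, -7],
  ],
)

```text
time: 34.07
eef_pos: [0.4756, 0.0749, 0.2322]
tcp_rot: [3.141, -0.001, 0.859]
ft_force: [-0.8, 0.2, 1.1]
finger_gap: 0.0402
grip_force: 0.0
```

Emit:
arm_command(
  steps=[
    [4, 0, 0, 0, -7],
    [4, 0, 0, 0, -7],
    [4, 0, 0, 0, -7],
    [4, 0, 0, 0, -7],
    [4, 0, 0, 0, -6.8],
    [4, 0, 0, 0, 0],
    [4, 0, 0, 0, 0],
    [4, 0, 0, 0, 0],
  ],
)

```text
time: 34.73
eef_pos: [0.4755, 0.0752, 0.2319]
tcp_rot: [3.141, -0.0, 1.458]
ft_force: [-0.1, -0.1, -0.0]
finger_gap: 0.0404
grip_force: 0.0
```

Emit:
arm_command(
  steps=[
    [4, 0, 0, 1.5, 0],
    [4, 0, 0, 2, 0],
    [4, 0, 0, 1.2, 0],
    [4, 0, 0, 0.45, 0],
    [4, 0, 0, 0, 0],
    [3, 0, 0, 0, 0],
    [2, 0, 0, 0, 0],
    [1.3, 0, 0, 0, 0],
  ],
)

```text
time: 35.4
eef_pos: [0.4762, 0.0752, 0.1814]
tcp_rot: [3.14, -0.0, 1.461]
ft_force: [-0.2, -0.9, 0.2]
finger_gap: 0.0132
grip_force: 0.0
```

Emit:
arm_command(
  steps=[
    [1, 0, 0, 0, 0],
    [0.5, 0, 0, 0, 0],
    [0.3, 0, 0, 0, 0],
    [0.3, 0, 0, 0, 0],
    [0.3, 0, 0, 0, 0],
    [0.3, 0, 0, 0.02, 2],
    [0.3, 0, 0, 0.02, 3],
    [0.3, 0, 0, 0.02, 4],
  ],
)

```text
time: 36.07
eef_pos: [0.4755, 0.0753, 0.1808]
tcp_rot: [3.141, -0.0, 1.302]
ft_force: [-4.1, -0.1, 7.7]
finger_gap: 0.0085
grip_force: 53.0
```

Emit:
arm_command(
  steps=[
    [0.3, 0, 0, 0.03, 7],
    [0.3, 0, 0, 0.03, 7],
    [0.3, 0, 0, 0.03, 7],
    [0.3, 0, 0, 0.03, 7],
    [0.3, 0, 0, 0.03, 7],
    [0.3, 0, 0, 0.03, 7],
    [0.3, 0, 0, 0.02, 7],
    [0.3, 0, 0, 0, 3.5],
  ],
)

```text
time: 36.73
eef_pos: [0.4752, 0.0756, 0.1788]
tcp_rot: [-3.141, 0.0, 0.384]
ft_force: [-5.7, 1.8, 8.3]
finger_gap: 0.0091
grip_force: 59.8
```

```bash
python3 -c "
from h import *
s=get_state();print(np.degrees(s['tcp_rot']),s['moment'],s['ft_force'])"
```

```text
[-1.79975724e+02  1.40998273e-02  2.19775115e+01] [0.26057849 0.9693481  1.10561942] [-5.69757948  1.82530497  8.25812809]
```

Emit:
arm_command(
  steps=[
    [2, 0, 0, 0, 0],
    [4, 0, 0, 0, 0],
    [4, 0, 0, 0, 0],
    [4, 0, 0, -1.5, 0],
    [4, 0, 0, -2.5, 0],
    [4, 0, 0, -1.4, 0],
    [4, 0.4, -1.4, 0, 0],
    [4, 0.85, -2.9, 0, 0],
  ],
)

```text
time: 37.4
eef_pos: [0.4722, 0.1181, 0.233]
tcp_rot: [3.139, -0.003, 0.385]
ft_force: [0.4, 0.6, -0.8]
finger_gap: 0.04
grip_force: 0.0
```

Emit:
arm_command(
  steps=[
    [4, 0.85, -2.9, 0, 0],
    [4, 0.85, -2.9, 0, 0],
    [4, 0.4, -1.35, 0, 0],
    [4, 0, 0, 0, -7],
    [4, 0, 0, 0, -7],
    [4, 0, 0, 0, -7],
    [4, 0, 0, 0, -7],
    [4, 0, 0, 0, -7],
  ],
)

```text
time: 38.07
eef_pos: [0.4631, 0.1939, 0.2314]
tcp_rot: [-3.142, 0.0, 1.006]
ft_force: [0.1, -0.2, 0.3]
finger_gap: 0.0399
grip_force: 0.0
```

Emit:
arm_command(
  steps=[
    [4, 0, 0, 0, -7],
    [4, 0, 0, 0, -7],
    [4, 0, 0, 0, -7],
    [4, 0, 0, 0, -7],
    [4, 0, 0, 0, -7],
    [4, 0, 0, 0, -7],
    [4, 0, 0, 0, -7],
    [4, 0, 0, 0, -7],
  ],
)

```text
time: 38.73
eef_pos: [0.4631, 0.1938, 0.2314]
tcp_rot: [-3.141, 0.0, 1.983]
ft_force: [0.8, -0.2, -0.4]
finger_gap: 0.04
grip_force: 0.0
```

Emit:
arm_command(
  steps=[
    [4, 0, 0, 0, -7],
    [4, 0, 0, 0, -7],
    [4, 0, 0, 0, -7],
    [4, 0, 0, 0, -7],
    [4, 0, 0, 0, -7],
    [4, 0, 0, 0, -7],
    [4, 0, 0, 0, -7],
    [4, 0, 0, 0, -7],
  ],
)

```text
time: 39.4
eef_pos: [0.4632, 0.1938, 0.2314]
tcp_rot: [-3.141, -0.0, 2.96]
ft_force: [0.2, 0.2, 0.3]
finger_gap: 0.0399
grip_force: 0.0
```

Emit:
arm_command(
  steps=[
    [4, 0, 0, 1.5, -4],
    [4, 0, 0, 2, 0],
    [4, 0, 0, 1.2, 0],
    [4, 0, 0, 0.4, 0],
    [4, 0, 0, 0, 0],
    [3, 0, 0, 0, 0],
    [2, 0, 0, 0, 0],
    [1.3, 0, 0, 0, 0],
  ],
)

```text
time: 40.07
eef_pos: [0.4638, 0.1941, 0.1818]
tcp_rot: [3.141, 0.002, 3.024]
ft_force: [1.6, -0.1, -0.9]
finger_gap: 0.0132
grip_force: 0.0
```

Emit:
arm_command(
  steps=[
    [1, 0, 0, 0, 0],
    [0.5, 0, 0, 0, 0],
    [0.3, 0, 0, 0, 0],
    [0.3, 0, 0, 0, 0],
    [0.3, 0, 0, 0, 0],
    [0.3, 0, 0, 0.02, 2],
    [0.3, 0, 0, 0.02, 3],
    [0.3, 0, 0, 0.02, 4],
  ],
)

```text
time: 40.73
eef_pos: [0.4637, 0.1938, 0.1812]
tcp_rot: [3.141, 0.002, 2.864]
ft_force: [-1.2, -2.7, 6.9]
finger_gap: 0.0086
grip_force: 52.9
```

Emit:
arm_command(
  steps=[
    [0.3, 0, 0, 0.03, 7],
    [0.3, 0, 0, 0.03, 7],
    [0.3, 0, 0, 0.03, 7],
    [0.3, 0, 0, 0.03, 7],
    [0.3, 0, 0, 0.03, 7],
    [0.3, 0, 0, 0.03, 7],
    [0.3, 0, 0, 0.02, 7],
    [0.3, 0, 0, 0, 3.5],
  ],
)

```text
time: 41.4
eef_pos: [0.4632, 0.1933, 0.1791]
tcp_rot: [-3.141, 0.002, 1.945]
ft_force: [-2.6, -3.3, 8.7]
finger_gap: 0.0089
grip_force: 61.3
```

```bash
python3 -c "
from h import *
s=get_state();print(np.degrees(s['tcp_rot']),s['moment'],s['ft_force'])"
```

```text
[-1.79981653e+02  8.91157679e-02  1.11466830e+02] [-0.68089067  0.59883367  1.10738091] [-2.60508875 -3.28638831  8.65028263]
```

Emit:
arm_command(
  steps=[
    [2, 0, 0, 0, 0],
    [4, 0, 0, 0, 0],
    [4, 0, 0, 0, 0],
    [4, 0, 0, -1.5, 0],
    [4, 0, 0, -2.5, 0],
    [4, 0, 0, -1.4, 0],
    [4, -1.45, 0.84, 0, 0],
    [4, -2.9, 1.68, 0, 0],
  ],
)

```text
time: 42.07
eef_pos: [0.5021, 0.1647, 0.2334]
tcp_rot: [3.14, -0.001, 1.955]
ft_force: [0.3, 0.8, 0.0]
finger_gap: 0.0399
grip_force: 0.0
```

Emit:
arm_command(
  steps=[
    [4, -2.9, 1.68, 0, 0],
    [4, -2.9, 1.68, 0, 0],
    [4, -2.9, 1.68, 0, 0],
    [4, -1.45, 0.82, 0, 0],
    [4, 0, 0, 0, -7],
    [4, 0, 0, 0, -7],
    [4, 0, 0, 0, -7],
    [4, 0, 0, 0, -7],
  ],
)

```text
time: 42.73
eef_pos: [0.5945, 0.0902, 0.2312]
tcp_rot: [-3.141, -0.001, 2.445]
ft_force: [0.7, 0.6, 0.9]
finger_gap: 0.04
grip_force: 0.0
```

Emit:
arm_command(
  steps=[
    [4, 0, 0, 0, -7],
    [4, 0, 0, 0, -7],
    [4, 0, 0, 0, -7],
    [4, 0, 0, 0, -7],
    [4, 0, 0, 0, -6],
    [4, 0, 0, 0, 0],
    [4, 0, 0, 0, 0],
    [4, 0, 0, 0, 0],
  ],
)

```text
time: 43.4
eef_pos: [0.5945, 0.0903, 0.2318]
tcp_rot: [3.142, -0.001, 3.03]
ft_force: [-0.2, 0.6, -0.5]
finger_gap: 0.0399
grip_force: 0.0
```

Emit:
arm_command(
  steps=[
    [4, 0, -0.1, 1.5, 0],
    [4, 0, 0, 2, 0],
    [4, 0, 0, 1.2, 0],
    [4, 0, 0, 0.4, 0],
    [4, 0, 0, 0, 0],
    [3, 0, 0, 0, 0],
    [2, 0, 0, 0, 0],
    [1.3, 0, 0, 0, 0],
  ],
)

```text
time: 44.07
eef_pos: [0.5953, 0.0893, 0.1824]
tcp_rot: [3.141, 0.002, 3.032]
ft_force: [0.8, 0.3, 0.2]
finger_gap: 0.0129
grip_force: 0.0
```

Emit:
arm_command(
  steps=[
    [1, 0, 0, 0, 0],
    [0.5, 0, 0, 0, 0],
    [0.3, 0, 0, 0, 0],
    [0.3, 0, 0, 0, 0],
    [0.3, 0, 0, 0, 0],
    [0.3, 0, 0, 0.02, 2],
    [0.3, 0, 0, 0.02, 3],
    [0.3, 0, 0, 0.02, 4],
  ],
)

```text
time: 44.73
eef_pos: [0.5952, 0.0887, 0.1819]
tcp_rot: [-3.141, 0.002, 2.873]
ft_force: [-2.0, -3.1, 6.9]
finger_gap: 0.0083
grip_force: 52.8
```

Emit:
arm_command(
  steps=[
    [0.3, 0, 0, 0.03, 7],
    [0.3, 0, 0, 0.03, 7],
    [0.3, 0, 0, 0.03, 7],
    [0.3, 0, 0, 0.03, 7],
    [0.3, 0, 0, 0.03, 7],
    [0.3, 0, 0, 0.03, 7],
    [0.3, 0, 0, 0.02, 7],
    [0.3, 0, 0, 0, 3.5],
  ],
)

```text
time: 45.4
eef_pos: [0.5945, 0.0879, 0.1799]
tcp_rot: [-3.141, 0.003, 1.954]
ft_force: [-5.0, -6.6, 9.0]
finger_gap: 0.0086
grip_force: 59.6
```

```bash
python3 -c "
from h import *
s=get_state();print(np.degrees(s['tcp_rot']),s['moment'],s['ft_force'])"
```

```text
[-1.79946031e+02  1.43350388e-01  1.11937892e+02] [-1.05070454  0.8232832   1.01577544] [-5.01456599 -6.58022666  9.0499319 ]
```

Home. I'll release, lift and retreat towards the robot, then check.

Emit:
arm_command(
  steps=[
    [2, 0, 0, 0, 0],
    [4, 0, 0, 0, 0],
    [4, 0, 0, 0, 0],
    [4, 0, 0, -1.5, 0],
    [4, 0, 0, -2.5, 0],
    [4, 0, 0, -3, 0],
    [4, 0, 0, -3, 0],
    [4, 0, 0, -2, 0],
  ],
)

```text
time: 46.07
eef_pos: [0.5951, 0.0898, 0.3013]
tcp_rot: [3.139, 0.0, 1.96]
ft_force: [0.4, 0.1, 0.7]
finger_gap: 0.0396
grip_force: 0.0
```

Emit:
arm_command(
  steps=[
    [4, -3, -2.5, 0, 0],
    [4, -3, -2.5, 0, 0],
    [4, -3, -2.5, 0, 0],
    [4, -3, -2.5, 0, 0],
    [4, -3, -2.5, 0, 0],
    [4, -3, -1.5, 0, 0],
    [4, -2, 0, 0, 0],
    [4, 0, 0, 0, 0],
  ],
)

```text
time: 46.73
eef_pos: [0.5407, -0.1524, 0.298]
tcp_rot: [-3.141, 0.001, 1.955]
ft_force: [-0.2, -0.0, -0.2]
finger_gap: 0.04
grip_force: 0.0
```

```bash
python3 chk.py c4.png
```

```text
46.7333 [ 0.54065238 -0.1523712   0.29797254] [-1.79990796e+02  4.11506764e-02  1.12036790e+02] [-0.15378041 -0.01988297 -0.1629823 ] [-4.150e-01  3.300e-02  1.608e+00 -1.000e-03  1.500e+00 -7.990e-01]
top (array([0.5323, 0.1439]), np.float64(96.06), np.float64(0.0257), 3071, np.float64(0.27))
blob 45 [0.5962 0.0901 0.1922] 117.5 [0.011 0.038]
blob 43 [0.5834 0.2081 0.1936] -152.6 [0.011 0.04 ]
blob 122 [0.5322 0.1438 0.1991] 95.5 [0.016 0.086]
blob 38 [0.4785 0.0774 0.1941] -151.5 [0.011 0.04 ]
blob 45 [0.4658 0.1952 0.1929] 115.8 [0.012 0.038]
side (array([0.5274, 0.1411]), np.float64(95.89), np.float64(0.0177), 1513, np.float64(0.33))
blob 28 [0.5746 0.2025 0.1904] -160.6 [0.01  0.033]
blob 84 [0.5268 0.1384 0.1972] 97.0 [0.015 0.089]
blob 37 [0.4613 0.1928 0.1913] 117.2 [0.011 0.042]
blob 32 [0.5897 0.0919 0.1916] 113.0 [0.01  0.035]
blob 42 [0.4735 0.0743 0.1907] -154.4 [0.012 0.04 ]
```

View pics/c4.png

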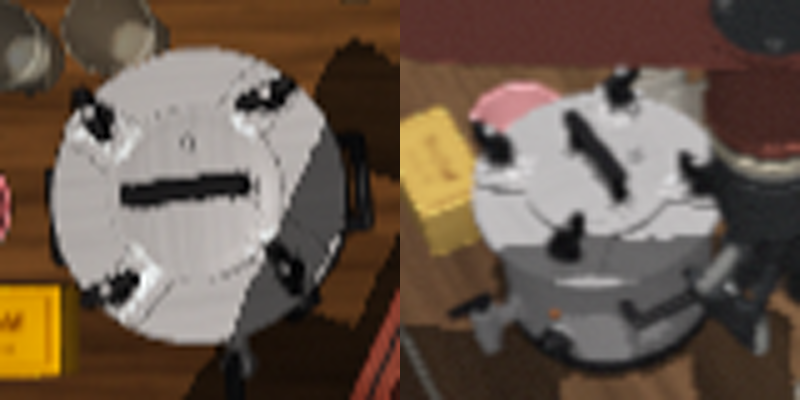

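The picture shows the lid seated level under all four knobs. The wings stand at about 27° and 117°, which is fully home, and the surroundings are untouched.

```bash
python3 -c "
from bench import *
print(job_done())"
```

```text
the job is handed in; nothing more can be done
None
```

The lid is back on the boiler, turned clockwise onto its studs. All four knobs were nipped half-way crosswise and then screwed fully home the same way, and the job was handed in at about 47 s.

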